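# Press the edging home with the quick clamp

## Task

The plaque in the clamp with the orange trigger still has its dark edging strip standing off. Squeeze that clamp's trigger against its handle, as often as it takes, until the orange jaw has pushed the strip tight against the plaque; then press the red release tab so that the jaw springs fully open again, leaving the strip in place against the plaque. Work the clamp only by its trigger and tab, without touching the jaw or strip, and leave the clamp with the blue trigger alone.

Things in the scene. Friction and masses are not known exactly. Their poses are not given: they have to be found in the camera images.
- clamp: Job clamp, ORANGE trigger and jaw: bar clamp lying flat on a plywood base, 170 x 300 x 12 mm, fixed to the table. Axes: y along the bar, z up, x from handle to plaque. Origin: table level, under the base's middle line. In its axes, mm: black housing x -62 to -18, y -150 to -60, top z 58; pale fixed plaque x -14 to 86, y -60 to 10, z 12 to 30, backed by the black fixed jaw.
- squeeze (a point): Point to squeeze about, fingers down, closing along clamp y: clamp (-110,-127,34) mm. Fixed black handle (y -144 to -128) and parallel orange trigger (y -108 to -96 at rest), both x -144 to -62, z 15 to 49. The trigger slides 14 towards -y and springs back: width over both 48, squeezed 34, centred on this point only when squeezed, so open 66 or more, close to 34 (5 to 24 N).
- tab_top (a point): Top centre of the red release tab on the clamp's housing, 32 x 26 mm, at clamp (-40,-90,74) mm. Pressed straight down 4 to 7 mm (stop at 7, about 10 N) it frees the bar; the jaw springs open by itself within 0.8 s while it is held down. It springs back up.
- jaw: Moving orange jaw (with the bar), 50 mm high, 18 thick. Origin: middle of its 76 mm pressing face; clamp y 56 mm fully open (starts 50 to 56), 26 when the strip is home. Each full squeeze pulls it about 10 mm towards -y; a brake keeps it there. When it stalls on the strip the trigger still goes through its stroke on a slip spring, so extra squeezes do no harm: give one after it has stopped.
- strip: Loose dark-wood edging strip, 100 (its x) x 16 (its y) x 18 mm high, 30 g, lying on the base along the plaque's far edge; origin: centre of its underside. It starts 10 to 18 mm off the plaque. In the clamp's frame it is home at y 18 mm, z 12 mm.
- blue_clamp: The other clamp, BLUE trigger and jaw, same shape and axes as the job clamp, already shut on a finished plaque; not to be touched. It and the job clamp may stand either way round, left or right.
Mind the look-alikes: they are no part of the job. What is meant by the strip is not grey or pink, and is the smaller of those in its own colour.

How it is judged:
By the outcome, as a careful person would: the job done as asked, in the order asked, and still so for the second after the job is handed in, with the robot touching nothing.
It also fails if it takes over 48 s, if anything falls off the work surface, if the arm or the gripper's body presses on something with over 40 N, if the wrist force passes 120 N, or if a joint passes its speed limit or range.

## Robot

A 6-joint arm with a two-finger parallel gripper is mounted at the origin on the work surface. World frame = base frame: x ahead of the robot, y to its left, z up, the work surface at z = 0. Lengths are in m, angles in rad, forces in N, time in s.
With the tool pointing down it reaches from about 0.25 to 0.775 m from the base axis. Payload 4 kg.
Tool frame: the origin (TCP) lies at the very end of the fingers, on their centre line; the grasp point (between the pads) lies 19 mm behind it; z points along the fingers, y is the line along which they close (so a half turn about z gives the same grasp; the last joint's range is limited). The gripper opens to 94 mm and grips with 3 to 60 N. Pads are 16 mm wide; open, the fingers measure 119 mm over their backs; the gripper's body (75 mm by 177 mm) begins 78 mm behind the grasp point.
Start: joints at [1.16, 0.087, 1.371, -0, 1.684, -0.103], TCP at [0.167, 0.524, 0.206] pointing down, gripper open.
Joint ranges: [-3.1, 3.1], [-0.76, 2.03], [0.27, 2.55], [-1.08, 4.22], [0.17, 2.65], [-2.57, 2.57]. Speed limits (rad/s): [2.79, 2.79, 3.14, 3.14, 3.14, 3.14].

## Interface

Orientations are given as [roll, pitch, yaw] about the fixed x, y, z axes, in that order (R = Rz(yaw) Ry(pitch) Rx(roll)).
In Python, from bench import robot, vision gives the robot as it stands.
- The arm moves only by the shell command python3 -m crank 'ROWS'. ROWS is JSON, a list of rows, each a list of 3 entries, a list of its own where there are three numbers: the closure, from 0 (fully open) to 1 (shut), then the shift along the tool's x, y, z in m, then the turn, a rotation vector about the tool's x, y, z in degrees. A call has 1 to 8 rows; each row shifts and turns the commanded pose from where the row before left it, along the tool's axes as they then stand; what a row does not reach is not made up. A row lasts 1/10 s, in which the tool goes at most 50 mm and 8.59 degrees, less where a joint would pass 70% of its speed; a pose out of reach is approached as far as the arm can. A call with a gripper value outside its range is refused whole. The fingers move at their own pace and stop on an object; the grip force is fixed at half the most. Time passes only in rows, so rows that do not move let the fingers close. It gives the time, the measured TCP pose, the force, the opening and the grip force at its end, in the units of the state.
- robot.get_obs(): the state, without advancing time (a new reading comes with each control period).
- vision.snapshot(name): name is "scene" or "side" or "wrist"; returns a dict with "color" (384x512x3 uint8, red, green, blue), "z_map" (384x512 float32, m along the optical axis (not along the pixel's ray), 0 where there is no reading), "fx", "fy", "cx", "cy" (pixels), "R" (3x3) and "t" (3): a world point X has camera coordinates R X + t. Camera axes: x right, y down, z forward; pixel columns grow to the right and rows downward; lengths in m; the calibration is good to about 2 mm. A picture is of the moment at which its call begins.
- robot.close_job(): hands the job in; it is judged then, once.
The state is a dict: "time": time; "joint_positions": joint angles; "qvel": joint speeds; "joint_torque": joint torques, N m; "tool_pos": TCP position; "ee_rot": TCP orientation; "wrist_force": force on the tool from outside, world axes, zero at the start; "wrist_torque": the same for the moment, N m; "width": finger opening in m; "finger_force": force on a finger pad.
Only numpy, scipy, OpenCV 4.12 (cv2) and the standard library are available. Lean on these libraries where they do the work, as an engineer would, in place of code of your own. Each camera call takes 0.05 s, during which the arm holds its last target. There are 200 camera calls.

## Working session

There is one attempt and no reset: what is moved stays moved. The work goes in short steps, Python scripts to look and compute and a shell command to move; the robot and the scene stay as the last step left them, time stands still between calls to the robot, and variables do not carry over. Pictures are saved under pics/ and viewed, at most 10 in all, crops included, and the job is handed in when it is done.

```bash
mkdir -p pics; cat > h.py <<'E'
from bench import robot, vision
import numpy as np, cv2
def shot(n,f):
    s=vision.snapshot(n); cv2.imwrite(f'pics/{f}.png',cv2.cvtColor(s['color'],cv2.COLOR_RGB2BGR)); np.savez(f'pics/{f}.npz',**s); return s
def world(s,u,v,r=1):
    z=s['z_map'][v-r:v+r+1,u-r:u+r+1]; z=np.median(z[z>0])
    return s['R'].T@(np.array([(u-s['cx'])/s['fx']*z,(v-s['cy'])/s['fy']*z,z])-s['t'])
def cloud(s):
    z=s['z_map'];v,u=np.indices(z.shape)
    p=np.stack([(u-s['cx'])/s['fx']*z,(v-s['cy'])/s['fy']*z,z],-1)-s['t']
    return p@s['R']
E
python3 - <<'E'
from h import *
a=shot('scene','sc0');b=shot('side','si0')
for s in(a,b): print(s['R'].round(3).tolist(),s['t'])
im=np.hstack([cv2.imread('pics/sc0.png'),cv2.imread('pics/si0.png')]);
cv2.imwrite('pics/both.png',cv2.resize(im,(800,300)))
print(robot.get_obs())
E
```

```text
[[0.613, 0.79, 0.002], [0.44, -0.339, -0.832], [-0.657, 0.511, -0.555]] [-0.1962553  -0.18211132  1.48973273]
[[0.974, -0.226, 0.02], [-0.118, -0.579, -0.806], [0.193, 0.783, -0.591]] [-0.52835077  0.05206221  1.14236207]
{'time': 0.1, 'joint_positions': array([ 1.15988921e+00,  8.78798875e-02,  1.37206153e+00, -2.63623514e-05,
        1.68359564e+00, -1.03106598e-01]), 'qvel': array([-3.09872589e-05, -3.55284398e-03, -2.78512801e-03,  1.24515576e-04,
        5.67477706e-04, -1.28093910e-03]), 'joint_torque': array([ 1.50386633e-03, -3.41256702e+01, -3.03300297e+01,  7.19020329e-02,
        3.04406835e-02, -7.53851509e-05]), 'tool_pos': array([0.16645355, 0.5237032 , 0.20444298]), 'ee_rot': array([-3.13965589e+00, -1.74063510e-04,  2.83378903e+00]), 'wrist_force': array([-0.2877224 ,  0.62202775, -0.70878684]), 'wrist_torque': array([-0.00922404, -0.00019836, -0.04186314]), 'finger_force': 0.0, 'width': 0.0939584751351031}
```

View pics/sc0.png

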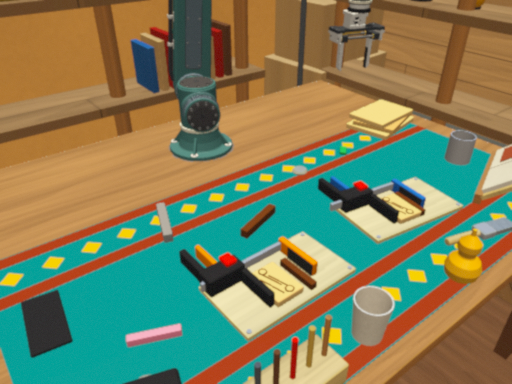

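View pics/si0.png

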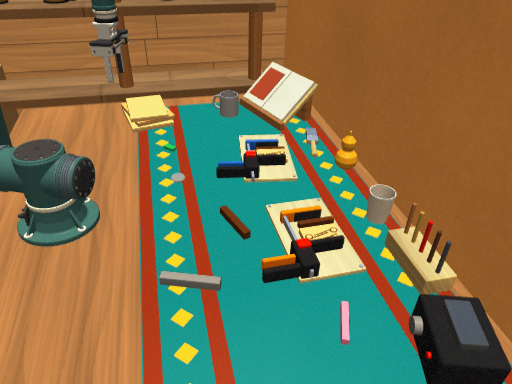

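Scene view: the orange job clamp is near the centre, with its red tab at about (228,260), trigger at (203,256), jaw at (298,253) and handle at (190,265). The blue clamp is at about (370,195).

Possible strips:
- Brown strip in the clamp at scene (298,272).
- Larger loose brown strip at (258,220).
- Grey strip at (165,222).
- Pink strip at (154,335).

I choose the small one in the clamp and will check it in a crop.

```bash
python3 - <<'E'
from h import *
a=cv2.imread('pics/sc0.png')[220:345,170:365];b=cv2.imread('pics/si0.png')[190:290,250:380]
a=cv2.resize(a,(780,500),interpolation=cv2.INTER_CUBIC)
cv2.imwrite('pics/c1.png',a)
# fit pose: red tab, and orange masks
for f in('sc0','si0'):
    s=dict(np.load(f'pics/{f}.npz'));P=cloud(s);c=s['color'].astype(int)
    hsv=cv2.cvtColor(s['color'],cv2.COLOR_RGB2HSV);H,S,V=hsv[...,0],hsv[...,1],hsv[...,2]
    box=(P[...,2]>0.005)&(P[...,2]<.12)&(s['z_map']>0)&(P[...,0]>.15)&(P[...,0]<.9)&(abs(P[...,1])<.9)
    for n,m in(('red',((H<4)|(H>176))&(S>200)&(V>150)&box),('orange',(H>10)&(H<20)&(S>210)&(V>150)&box)):
        k,l,st,ce=cv2.connectedComponentsWithStats(m.astype(np.uint8))
        for i in range(1,k):
            if st[i,4]<25: continue
            q=P[l==i]; top=q[q[:,2]>np.percentile(q[:,2],90)-.006]
            print(f,n,ce[i].round(),st[i,4],'top med',np.median(top,0).round(4),'min',q.min(0).round(3),'max',q.max(0).round(3))
            if n=='orange':
                t=top[:,:2]-top[:,:2].mean(0);w=np.linalg.svd(t,full_matrices=False)[2][0];print('  dir',np.degrees(np.arctan2(w[1],w[0])))
E
```

```text
sc0 red [360. 186.] 61 top med [0.5719 0.1324 0.073 ] min [0.555 0.125 0.066] max [0.586 0.15  0.076]
sc0 red [228. 260.] 135 top med [ 0.6014 -0.3004  0.0738] min [ 0.581 -0.311  0.055] max [ 0.613 -0.273  0.077]
sc0 red [293. 364.] 83 top med [ 0.8749 -0.3651  0.114 ] min [ 0.872 -0.367  0.055] max [ 0.877 -0.363  0.12 ]
sc0 orange [297. 254.] 166 top med [ 0.652  -0.1523  0.0481] min [ 0.593 -0.155  0.02 ] max [ 0.7   -0.14   0.051]
  dir 2.7880644301156923
sc0 orange [204. 257.] 146 top med [ 0.5352 -0.316   0.0469] min [ 0.499 -0.323  0.022] max [ 0.58  -0.313  0.059]
  dir -0.6651570349416847
si0 red [251. 153.] 40 top med [0.5624 0.1326 0.072 ] min [0.547 0.124 0.066] max [0.578 0.153 0.075]
si0 red [303. 243.] 93 top med [ 0.5907 -0.3019  0.0732] min [ 0.577 -0.312  0.068] max [ 0.608 -0.287  0.077]
si0 orange [349. 142.] 57 top med [0.8813 0.1107 0.1151] min [0.861 0.087 0.084] max [0.897 0.123 0.12 ]
  dir 165.31368059441704
si0 orange [345. 158.] 156 top med [0.8715 0.1015 0.0622] min [0.844 0.072 0.029] max [0.9   0.133 0.066]
  dir -40.27755212757313
si0 orange [297. 212.] 195 top med [ 0.6356 -0.1488  0.048 ] min [ 0.583 -0.156  0.017] max [ 0.694 -0.141  0.053]
  dir -178.7337821519418
si0 orange [279. 260.] 278 top med [ 0.5261 -0.3135  0.0465] min [ 0.489 -0.319  0.025] max [ 0.571 -0.306  0.05 ]
  dir -178.7156376811112
```

View pics/c1.png

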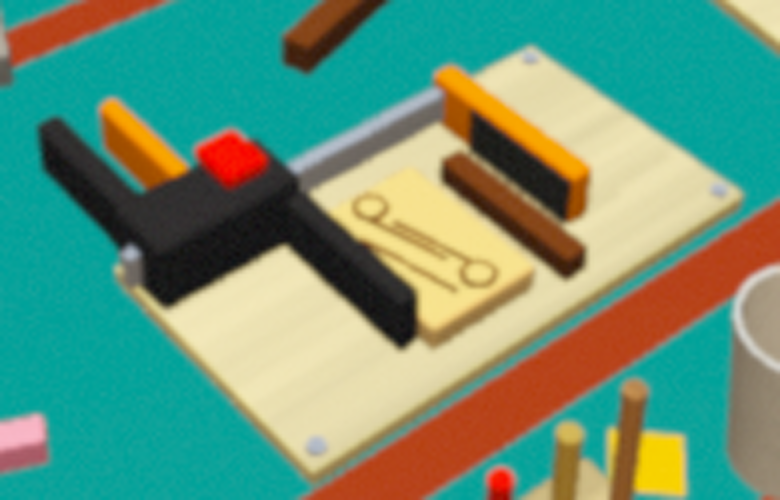

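The crop confirms the orange clamp holds a small brown strip standing off the plaque. Clamp x runs along world +x, y along world +y, with a yaw of about 1°. The origin is near (0.637,-0.212), but the two cameras differ by about 8 mm, so I'll move over it and refine with the wrist camera.

```bash
python3 -m crank '[[0,[-0.031,-0.037,0],[0,0,-6.2]],[0,[-0.028,-0.040,0],[0,0,-6.2]],[0,[-0.023,-0.043,0],[0,0,-6.2]],[0,[-0.019,-0.045,0],[0,0,0]],[0,[-0.019,-0.045,0],[0,0,0]],[0,[-0.019,-0.045,0],[0,0,0]],[0,[-0.019,-0.045,0],[0,0,0]],[0,[-0.019,-0.045,0],[0,0,0]]]'
```

```text
time: 0.9
tool_pos: [0.3223, 0.1647, 0.2052]
ee_rot: [3.141, 0.0, -3.124]
wrist_force: [0.6, -0.4, 0.5]
width: 0.0935
finger_force: 0.0
```

```bash
python3 -m crank '[[0,[-0.020,-0.045,0],[0,0,0]],[0,[-0.020,-0.045,0],[0,0,0]],[0,[-0.020,-0.045,0],[0,0,0]],[0,[-0.020,-0.045,0],[0,0,0]],[0,[-0.020,-0.045,0],[0,0,0]],[0,[-0.020,-0.045,0],[0,0,0]],[0,[-0.020,-0.045,0],[0,0,0]],[0,[-0.020,-0.045,0],[0,0,0]]]' && python3 -m crank '[[0,[-0.020,-0.045,0],[0,0,0]],[0,[-0.020,-0.040,0],[0,0,0]],[0,[0,0,0],[0,0,0]],[0,[0,0,0],[0,0,0]]]'
python3 - <<'E'
from h import *
s=shot('wrist','w0');P=cloud(s);print(robot.get_obs()['tool_pos'],robot.get_obs()['time'])
H,S,V=np.moveaxis(cv2.cvtColor(s['color'],cv2.COLOR_RGB2HSV),-1,0)
box=(P[...,2]>0.02)&(P[...,2]<.12)
for n,m in(('red',((H<4)|(H>176))&(S>200)&(V>150)&box),('orange',(H>10)&(H<20)&(S>210)&(V>150)&box)):
    k,l,st,ce=cv2.connectedComponentsWithStats(m.astype(np.uint8))
    for i in range(1,k):
        if st[i,4]<60: continue
        q=P[l==i]; q=q[q[:,2]>np.percentile(q[:,2],80)-.006]
        r=cv2.minAreaRect((q[:,:2]*1000).astype(np.float32));print(n,ce[i].round(),st[i,4],q[:,2].mean().round(4),q.min(0).round(4),q.max(0).round(4),r)
E
```

```text
time: 1.7
tool_pos: [0.4885, -0.1927, 0.2049]
ee_rot: [3.141, -0.001, -3.125]
wrist_force: [0.2, 0.5, 1.2]
width: 0.0944
finger_force: 0.0
time: 2.1
tool_pos: [0.5293, -0.2754, 0.2037]
ee_rot: [3.139, -0.003, -3.126]
wrist_force: [0.5, -0.6, 0.5]
width: 0.0941
finger_force: 0.0
[ 0.52926713 -0.27451549  0.20467854] 2.15
```

View pics/w0.png

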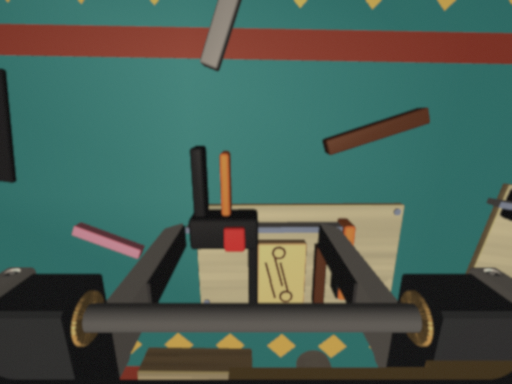

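The wrist view shows the handle at (200,182), trigger at (226,183), tab at (234,239) and strip at (319,275). The picture is dim, so I'll relax the thresholds and measure.

```bash
python3 - <<'E'
from h import *
s=dict(np.load('pics/w0.npz'));P=cloud(s)
H,S,V=np.moveaxis(cv2.cvtColor(s['color'],cv2.COLOR_RGB2HSV),-1,0)
for u,v in((234,239),(226,165),(226,200),(200,165),(200,200),(280,230),(380,240),(270,140)): print((u,v),world(s,u,v).round(4),H[v,u],S[v,u],V[v,u])
for n,m,lo in(('red',((H<5)|(H>172))&(S>160)&(P[...,2]>.06)&(P[...,2]<.09),0),('trig',(H>5)&(H<20)&(S>150)&(P[...,2]>.038)&(P[...,2]<.056),0),('blk',(V<70)&(P[...,2]>.04)&(P[...,2]<.054)&(P[...,1]<-.3),0)):
    m=m.copy();m[255:]=0
    k,l,st,ce=cv2.connectedComponentsWithStats(m.astype(np.uint8))
    for i in range(1,k):
        if st[i,4]<60: continue
        q=P[l==i]
        print(n,ce[i].round(),st[i,4],q.mean(0).round(4),q.min(0).round(4),q.max(0).round(4),cv2.minAreaRect((q[:,:2]*1000).astype(np.float32)))
E
```

```text
(234, 239) [ 0.5916 -0.2966  0.0732] 1 184 190
(226, 165) [ 0.5044 -0.3077  0.0476] 14 172 190
(226, 200) [ 0.5494 -0.3082  0.0477] 14 173 192
(200, 165) [ 0.5047 -0.3396  0.0484] 15 23 44
(200, 200) [ 0.5495 -0.3411  0.0492] 8 24 43
(280, 230) [ 0.5927 -0.2366  0.041 ] 111 31 142
(380, 240) [ 0.6192 -0.0842  0.0113] 22 70 176
(270, 140) [ 4.771e-01 -2.513e-01  2.000e-04] 86 125 124
red [234. 238.] 491 [ 0.5908 -0.2966  0.0734] [ 0.5764 -0.3092  0.0689] [ 0.607  -0.2842  0.0759] ((591.6978149414062, -296.79974365234375), (30.44729232788086, 24.95197296142578), 0.4618677794933319)
trig [225. 185.] 573 [ 0.5299 -0.3091  0.047 ] [ 0.4892 -0.3158  0.0385] [ 0.5716 -0.3035  0.0518] ((530.3934326171875, -309.3590087890625), (12.277929306030273, 82.43859100341797), 89.55361938476562)
trig [349. 231.] 165 [ 0.5903 -0.1464  0.0478] [ 0.5813 -0.1539  0.0381] [ 0.6064 -0.1394  0.0505] ((593.755615234375, -146.75148010253906), (14.376543045043945, 24.964767456054688), 88.05594635009766)
blk [200. 186.] 1002 [ 0.5319 -0.3406  0.0483] [ 0.4832 -0.3542  0.04  ] [ 0.5734 -0.3003  0.054 ] ((527.7505493164062, -328.7673034667969), (90.21114349365234, 53.87881851196289), 1.9221550226211548)
```

All the points agree with the expected heights and sizes: tab top at 0.073, trigger 82x12 at 0.047, tab 30x25. The origin is about (0.6325,-0.2080) with yaw about 0. The squeeze point is about (0.5225,-0.335), with the TCP at z 0.015.

```bash
python3 -m crank '[[0,[0.008,-0.040,0],[0,0,0]],[0,[0,-0.021,0.02],[0,0,0]],[0,[0,0,0.045],[0,0,0]],[0,[0,0,0.045],[0,0,0]],[0,[0,0,0.045],[0,0,0]],[0,[0,0,0.033],[0,0,0]],[0,[0,0,0],[0,0,0]],[0,[0,0,0],[0,0,0]]]' && python3 -m crank '[[0.3,[0,0,0],[0,0,0]],[0.45,[0,0,0],[0,0,0]],[0.5,[0,0,0],[0,0,0]],[0.5,[0,0,0],[0,0,0]]]'
```

```text
time: 2.95
tool_pos: [0.5229, -0.3351, 0.0187]
ee_rot: [-3.141, 0.001, -3.123]
wrist_force: [-0.2, -0.7, -0.6]
width: 0.094
finger_force: 0.0
time: 3.35
tool_pos: [0.5234, -0.3365, 0.0188]
ee_rot: [-3.141, 0.002, -3.125]
wrist_force: [1.8, 2.6, 1.9]
width: 0.0656
finger_force: 1.6
```

```bash
python3 -m crank '[[0.5,[0,0,0.003],[0,0,0]],[0.5,[0,0,0],[0,0,0]],[0.5,[0,0,0],[0,0,0]]]' && python3 -m crank '[[0.64,[0,0,0],[0,0,0]],[0.64,[0,0,0],[0,0,0]],[0.64,[0,0,0],[0,0,0]]]'
```

```text
time: 3.65
tool_pos: [0.523, -0.3332, 0.0145]
ee_rot: [3.136, -0.0, -3.124]
wrist_force: [0.8, 7.8, 5.3]
width: 0.0473
finger_force: 4.1
time: 3.95
tool_pos: [0.523, -0.3342, 0.0146]
ee_rot: [3.138, 0.0, -3.124]
wrist_force: [-0.3, 6.7, 5.1]
width: 0.0342
finger_force: 8.3
```

```bash
python3 -m crank '[[0.7,[0,0,0],[0,0,0]],[0.7,[0,0,0],[0,0,0]],[0.7,[0,0,0],[0,0,0]]]'; cat > j.py <<'E'
from h import *
import sys
s=shot('side',sys.argv[1]);P=cloud(s)
H,S,V=np.moveaxis(cv2.cvtColor(s['color'],cv2.COLOR_RGB2HSV),-1,0)
b=(P[...,2]>.034)&(P[...,2]<.065)&(P[...,0]>.45)&(P[...,0]<.8)&(H>10)&(H<20)&(S>210)&(V>150)
d=(P[...,0]>.6)&(P[...,0]<.76)&(P[...,1]>-.22)&(P[...,1]<-.08)&(P[...,2]>.024)&(P[...,2]<.036)&(H<14)&(S>120)&(V<140)
for n,m in(('jaw',b&(P[...,1]>-.25)),('trig',b&(P[...,1]<-.28)),('strip',d)):
    q=P[m]
    if len(q): print(n,len(q),'y pctl5/50/95',np.percentile(q[:,1],[5,50,95]).round(4),'x',q[:,0].min().round(3),q[:,0].max().round(3),'z',np.median(q[:,2]).round(4))
E
cp pics/si0.npz /tmp/; python3 - <<'E'
import re
t=open('j.py').read().replace("s=shot('side',sys.argv[1])","s=dict(np.load('pics/si0.npz'))")
import sys; sys.path.insert(0,'.'); import os; os.chdir('.'); exec(t)
E
python3 j.py si1
```

```text
time: 4.25
tool_pos: [0.523, -0.3344, 0.0145]
ee_rot: [3.138, 0.0, -3.124]
wrist_force: [0.9, 5.0, 4.0]
width: 0.0335
finger_force: 30.0
jaw 165 y pctl5/50/95 [-0.1534 -0.1498 -0.1425] x 0.583 0.694 z 0.0473
trig 208 y pctl5/50/95 [-0.3174 -0.3146 -0.309 ] x 0.489 0.571 z 0.0443
strip 167 y pctl5/50/95 [-0.1828 -0.1762 -0.1673] x 0.617 0.722 z 0.0281
jaw 27 y pctl5/50/95 [-0.1601 -0.1578 -0.1545] x 0.634 0.691 z 0.0463
trig 33 y pctl5/50/95 [-0.3311 -0.3292 -0.3227] x 0.49 0.516 z 0.044
strip 128 y pctl5/50/95 [-0.1817 -0.1766 -0.1657] x 0.637 0.721 z 0.0281
```

The first squeeze worked: the trigger moved about 14 mm and the jaw about 8–10 mm. I'll repeat it.

```bash
O='' ; python3 -m crank '[[0.2,[0,0,0],[0,0,0]],[0.2,[0,0,0],[0,0,0]],[0.2,[0,0,0],[0,0,0]],[0.2,[0,0,0],[0,0,0]],[0.2,[0,0,0],[0,0,0]],[0.2,[0,0,0],[0,0,0]]]'; python3 -m crank '[[0.7,[0,0,0],[0,0,0]],[0.7,[0,0,0],[0,0,0]],[0.7,[0,0,0],[0,0,0]],[0.7,[0,0,0],[0,0,0]],[0.7,[0,0,0],[0,0,0]],[0.7,[0,0,0],[0,0,0]],[0.7,[0,0,0],[0,0,0]],[0.7,[0,0,0],[0,0,0]]]'; python3 j.py si2
python3 -m crank '[[0.2,[0,0,0],[0,0,0]],[0.2,[0,0,0],[0,0,0]],[0.2,[0,0,0],[0,0,0]],[0.2,[0,0,0],[0,0,0]],[0.2,[0,0,0],[0,0,0]],[0.2,[0,0,0],[0,0,0]]]'; python3 -m crank '[[0.7,[0,0,0],[0,0,0]],[0.7,[0,0,0],[0,0,0]],[0.7,[0,0,0],[0,0,0]],[0.7,[0,0,0],[0,0,0]],[0.7,[0,0,0],[0,0,0]],[0.7,[0,0,0],[0,0,0]],[0.7,[0,0,0],[0,0,0]],[0.7,[0,0,0],[0,0,0]]]'; python3 j.py si3
```

```text
time: 4.9
tool_pos: [0.5222, -0.337, 0.0139]
ee_rot: [-3.141, -0.001, -3.125]
wrist_force: [-0.1, 0.1, -0.6]
width: 0.0745
finger_force: 0.0
time: 5.7
tool_pos: [0.5223, -0.3344, 0.014]
ee_rot: [3.138, -0.001, -3.124]
wrist_force: [-0.8, 6.1, 1.9]
width: 0.0339
finger_force: 30.0
jaw 25 y pctl5/50/95 [-0.1672 -0.1654 -0.1622] x 0.633 0.693 z 0.0462
trig 34 y pctl5/50/95 [-0.3313 -0.3297 -0.3229] x 0.49 0.515 z 0.0446
strip 134 y pctl5/50/95 [-0.1863 -0.18   -0.1704] x 0.633 0.72 z 0.0281
time: 6.35
tool_pos: [0.5232, -0.3375, 0.015]
ee_rot: [-3.139, 0.002, -3.125]
wrist_force: [-0.1, 0.8, 0.2]
width: 0.0747
finger_force: 0.0
time: 7.15
tool_pos: [0.5228, -0.3344, 0.0146]
ee_rot: [3.138, -0.0, -3.124]
wrist_force: [0.4, 6.4, 4.2]
width: 0.0336
finger_force: 30.0
jaw 26 y pctl5/50/95 [-0.1779 -0.1742 -0.171 ] x 0.627 0.693 z 0.046
trig 33 y pctl5/50/95 [-0.3321 -0.329  -0.3221] x 0.49 0.516 z 0.0448
strip 129 y pctl5/50/95 [-0.1941 -0.1873 -0.1786] x 0.625 0.722 z 0.0283
```

```bash
python3 -m crank '[[0.2,[0,0,0],[0,0,0]],[0.2,[0,0,0],[0,0,0]],[0.2,[0,0,0],[0,0,0]],[0.2,[0,0,0],[0,0,0]],[0.2,[0,0,0],[0,0,0]],[0.2,[0,0,0],[0,0,0]]]'; python3 -m crank '[[0.7,[0,0,0],[0,0,0]],[0.7,[0,0,0],[0,0,0]],[0.7,[0,0,0],[0,0,0]],[0.7,[0,0,0],[0,0,0]],[0.7,[0,0,0],[0,0,0]],[0.7,[0,0,0],[0,0,0]],[0.7,[0,0,0],[0,0,0]],[0.7,[0,0,0],[0,0,0]]]'; python3 j.py si4
python3 -m crank '[[0.2,[0,0,0],[0,0,0]],[0.2,[0,0,0],[0,0,0]],[0.2,[0,0,0],[0,0,0]],[0.2,[0,0,0],[0,0,0]],[0.2,[0,0,0],[0,0,0]],[0.2,[0,0,0],[0,0,0]]]'; python3 -m crank '[[0.7,[0,0,0],[0,0,0]],[0.7,[0,0,0],[0,0,0]],[0.7,[0,0,0],[0,0,0]],[0.7,[0,0,0],[0,0,0]],[0.7,[0,0,0],[0,0,0]],[0.7,[0,0,0],[0,0,0]],[0.7,[0,0,0],[0,0,0]],[0.7,[0,0,0],[0,0,0]]]'; python3 j.py si5
```

```text
time: 7.8
tool_pos: [0.5225, -0.3372, 0.0142]
ee_rot: [-3.14, -0.0, -3.125]
wrist_force: [0.7, 0.1, -0.5]
width: 0.0744
finger_force: 0.0
time: 8.6
tool_pos: [0.5223, -0.3344, 0.014]
ee_rot: [3.138, -0.001, -3.124]
wrist_force: [-1.8, 6.1, 2.1]
width: 0.034
finger_force: 30.0
jaw 22 y pctl5/50/95 [-0.1783 -0.1758 -0.1735] x 0.626 0.692 z 0.0468
trig 34 y pctl5/50/95 [-0.3317 -0.329  -0.3217] x 0.49 0.516 z 0.0446
strip 117 y pctl5/50/95 [-0.1951 -0.1892 -0.1795] x 0.624 0.721 z 0.0285
time: 9.25
tool_pos: [0.523, -0.3374, 0.0148]
ee_rot: [-3.14, 0.001, -3.125]
wrist_force: [0.6, -0.3, 0.2]
width: 0.0747
finger_force: 0.0
time: 10.05
tool_pos: [0.5226, -0.3344, 0.0144]
ee_rot: [3.138, -0.001, -3.124]
wrist_force: [-0.6, 6.4, 3.0]
width: 0.034
finger_force: 30.0
jaw 27 y pctl5/50/95 [-0.1782 -0.1752 -0.1732] x 0.628 0.691 z 0.0462
trig 32 y pctl5/50/95 [-0.3317 -0.3291 -0.3234] x 0.49 0.516 z 0.0443
strip 116 y pctl5/50/95 [-0.1949 -0.189  -0.1806] x 0.625 0.721 z 0.0284
```

The jaw has stalled: two readings agree, and travel is about 26 mm. An extra squeeze has been given, so I'll release, rise, close the fingers and go above the tab.

```bash
python3 -m crank '[[0.1,[0,0,0],[0,0,0]],[0.1,[0,0,0],[0,0,0]],[0.1,[0,0,0],[0,0,0]],[0.1,[0,0,0],[0,0,0]],[0.1,[0,0,0],[0,0,0]],[0.1,[0,0,0],[0,0,0]],[0.1,[0,0,-0.04],[0,0,0]],[0.1,[0,0,-0.045],[0,0,0]]]'; python3 -m crank '[[1,[-0.0,0,-0.02],[0,0,0]],[1,[-0.03,0.0165,0],[0,0,0]],[1,[-0.04,0.022,0],[0,0,0]],[1,[0,0,0],[0,0,0]],[1,[0,0,0],[0,0,0]],[1,[0,0,0],[0,0,0]],[1,[0,0,0],[0,0,0]],[1,[0,0,0],[0,0,0]]]';python3 -m crank '[[1,[0,0,0],[0,0,0]],[1,[0,0,0],[0,0,0]],[1,[0,0,0],[0,0,0]],[1,[0,0,0],[0,0,0]],[1,[0,0,0],[0,0,0]]]'; python3 - <<'E'
from h import *
s=shot('side','si6');cv2.imwrite('pics/c6.png',cv2.resize(cv2.imread('pics/si6.png')[160:300,230:400],(680,560),interpolation=cv2.INTER_CUBIC))
E
```

```text
time: 10.9
tool_pos: [0.521, -0.3358, 0.0974]
ee_rot: [3.138, -0.005, -3.125]
wrist_force: [1.7, -0.3, -0.4]
width: 0.0849
finger_force: 0.0
time: 11.7
tool_pos: [0.5913, -0.2974, 0.1196]
ee_rot: [-3.141, -0.0, -3.126]
wrist_force: [0.2, 0.0, -0.0]
width: 0.0242
finger_force: 0.0
time: 12.2
tool_pos: [0.5921, -0.2965, 0.1195]
ee_rot: [3.142, 0.0, -3.125]
wrist_force: [0.1, -0.1, -0.2]
width: 0.0004
finger_force: 0.0
```

View pics/c6.png

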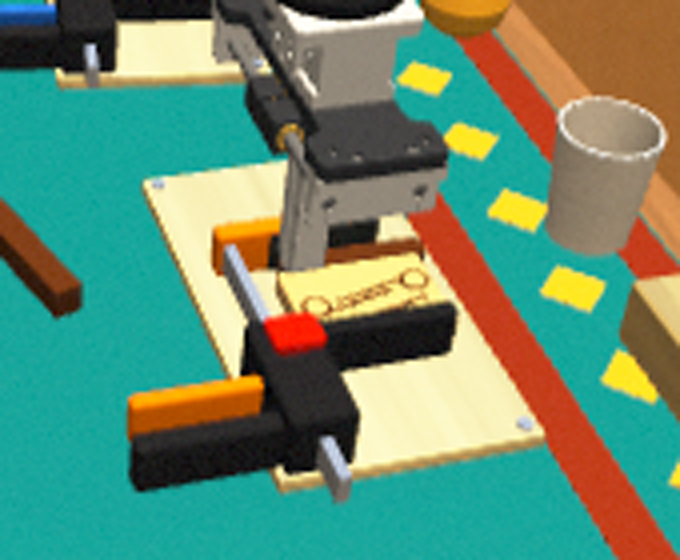

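The strip (crop (390,250)) sits tight against the plaque and the jaw is on it. The fingers are closed above the tab (crop (295,332)). Pressing now.

```bash
python3 -m crank '[[1,[0,0,0.035],[0,0,0]],[1,[0,0,0.009],[0,0,0]],[1,[0,0,0.004],[0,0,0]],[1,[0,0,0.003],[0,0,0]],[1,[0,0,0],[0,0,0]]]';python3 -m crank '[[1,[0,0,0.001],[0,0,0]],[1,[0,0,0],[0,0,0]],[1,[0,0,0],[0,0,0]],[1,[0,0,0],[0,0,0]],[1,[0,0,0],[0,0,0]],[1,[0,0,0],[0,0,0]],[1,[0,0,0],[0,0,0]],[1,[0,0,0],[0,0,0]]]'; python3 j.py si7
```

```text
time: 12.75
tool_pos: [0.591, -0.2958, 0.0704]
ee_rot: [3.14, -0.002, -3.125]
wrist_force: [-5.3, 3.1, 8.8]
width: 0.0003
finger_force: 4.1
time: 13.55
tool_pos: [0.591, -0.2958, 0.0701]
ee_rot: [3.14, -0.002, -3.125]
wrist_force: [-5.4, 2.8, 8.4]
width: 0.0004
finger_force: 4.1
jaw 51 y pctl5/50/95 [-0.1491 -0.1472 -0.1388] x 0.581 0.618 z 0.0442
trig 148 y pctl5/50/95 [-0.3177 -0.3153 -0.3104] x 0.489 0.57 z 0.0417
```

```bash
python3 -m crank '[[1,[0,0,0.0015],[0,0,0]],[1,[0,0,0],[0,0,0]],[1,[0,0,0],[0,0,0]],[1,[0,0,0],[0,0,0]],[1,[0,0,0],[0,0,0]],[1,[0,0,0],[0,0,0]],[1,[0,0,0],[0,0,0]],[1,[0,0,0],[0,0,0]]]'; python3 -m crank '[[1,[0,0,-0.02],[0,0,0]],[1,[0,0,-0.04],[0,0,0]],[1,[0,0,-0.045],[0,0,0]],[1,[0.04,-0.02,-0.02],[0,0,0]],[1,[0.04,-0.02,0],[0,0,0]],[1,[0.04,-0.02,0],[0,0,0]],[1,[0.04,-0.02,0],[0,0,0]],[1,[0,0,0],[0,0,0]]]'; python3 j.py si8; python3 - <<'E'
from h import *
s=shot('scene','sc8');cv2.imwrite('pics/c8.png',np.hstack([cv2.resize(cv2.imread('pics/si8.png')[180:300,250:380],(400,370)),cv2.resize(cv2.imread('pics/sc8.png')[220:345,170:365],(400,370))]))
E
```

```text
time: 14.4
tool_pos: [0.591, -0.2958, 0.0688]
ee_rot: [3.14, -0.002, -3.125]
wrist_force: [-5.9, 2.6, 8.5]
width: 0.0005
finger_force: 4.3
time: 15.2
tool_pos: [0.4294, -0.3817, 0.1921]
ee_rot: [-3.14, -0.001, -3.131]
wrist_force: [0.9, -0.0, 0.5]
width: 0.0004
finger_force: 0.0
jaw 98 y pctl5/50/95 [-0.1494 -0.1462 -0.1395] x 0.582 0.691 z 0.0457
trig 162 y pctl5/50/95 [-0.3173 -0.315  -0.3084] x 0.489 0.57 z 0.043
strip 101 y pctl5/50/95 [-0.1953 -0.1906 -0.1838] x 0.618 0.722 z 0.0288
```

View pics/c8.png

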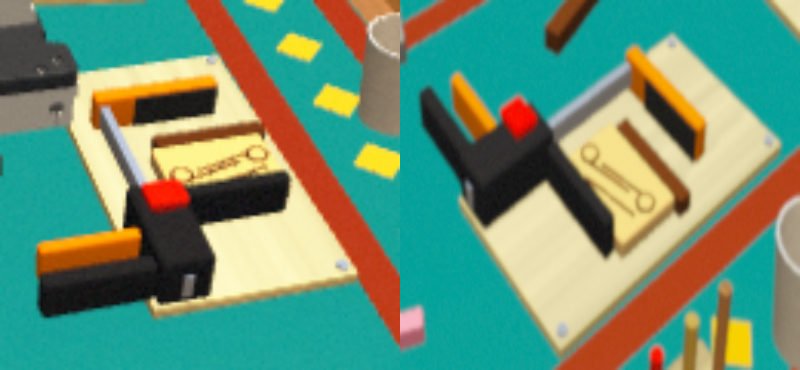

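Both views show the strip tight along the plaque's edge and the jaw sprung back to fully open, about 29 mm from the stalled position. The tab is up and the robot is clear, so I'll hand in.

```bash
python3 -c "from bench import robot; print(robot.close_job())"
```

```text
the job is handed in; nothing more can be done
None
```

I squeezed the orange clamp's trigger five times until the strip was tight against the plaque, then pressed the red tab; the jaw sprung fully open, the strip stayed in place, and I handed the job in at about 15 s.

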